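# Lock an injection pump at its timing rest

### The arm

A 7-joint arm with a two-finger parallel gripper is mounted at the origin on the work surface. World frame = base frame: x ahead of the robot, y to its left, z up, the work surface at z = 0. Lengths are in mm, angles in degrees, forces in N, time in s.
With the tool pointing down it reaches from about 400 to 850 mm from the base axis. Payload 10.4 kg.
Tool frame: the origin (TCP) lies midway between the tips of the shut fingers; the grasp point (between the pads) lies 19 mm behind it; z points along the fingers, y is the direction in which the jaws open and shut (so a half turn about z gives the same grasp; the last joint's range is limited). The gripper opens to 87 mm and grips with 3 to 60 N. Pads are 19 mm wide; open, the fingers measure 117 mm over their backs; the gripper's body (75 mm by 190 mm) begins 51 mm behind the grasp point.
Start: joints at [-73.488, 19.034, -3.707, 83.658, 1.238, 77.344, -5.071], TCP at [191.125, 595.083, 222.576] pointing down, gripper open.
Joint ranges: [-148.97, 148.97], [-28.65, 121.19], [-84.17, 76.75], [9.2, 138.47], [-72.65, 252.65], [3.7, 117.97], [-149.18, 149.18]. Speed limits (degrees/s): [127.2, 127.2, 159.86, 159.86, 180, 180, 180].

### API

Orientations are given as [roll, pitch, yaw] about the fixed x, y, z axes, in that order (R = Rz(yaw) Ry(pitch) Rx(roll)).
In Python, from workcell import arm, camera, camera_info, hand_in gives the robot as it stands.
- The arm moves only by the tool arm_command, never from a script. Its argument "targets" is a list of rows, each an object of numbers: "rx", "ry", "rz": the turn, a rotation vector about the world's x, y, z in rad; "dx", "dy", "dz": the shift along the world's x, y, z in mm; "fingers": the closure, from 0 (fully open) to 1 (shut). In form: [{"rx": .., "ry": .., "rz": .., "dx": .., "dy": .., "dz": .., "fingers": ..}, ...]. A call has 1 to 8 rows; each row is the pose to reach, as a shift and turn from the pose commanded when the call began; what a row does not reach only later rows make up. A row lasts 1/10 s, in which the tool goes at most 50 mm and 8.59 degrees, less where a joint would pass 70% of its speed; a pose out of reach is approached as far as the arm can. A call with a gripper value outside its range is refused whole. The fingers move at their own pace and stop on an object; "newtons" is the grip in N (left out, the last holds). Time passes only in rows, so rows that repeat a pose let the fingers close. It gives the time, the measured TCP pose, the force and the opening at its end, in the units of the state.
- arm.get_obs(): the state, without advancing time (a new reading comes with each control period).
- camera(name): name is "scene" or "top" or "wrist"; returns (picture, depth): 480x640x3 uint8, blue, green, red; 480x640 float32, mm along the optical axis (not along the pixel's ray), 0 where there is no reading.
- camera_info(name): a dict with "K" (3x3 intrinsics, pixels), "rvec" (rotation vector, rad) and "tvec" (3), from world to camera coordinates, as OpenCV has them; the wrist camera has in their place "T_tool_cam" (4x4, takes a point from camera to tool coordinates, whose origin is the TCP and whose axes are the flange's). Camera axes: x right, y down, z forward; pixel columns grow to the right and rows downward; lengths in mm; the calibration is good to about 2 mm. A picture is of the moment at which its call begins: read the wrist's pose just before it. camera_info takes no time and is no camera call.
- hand_in(): hands the job in, once; it reports no verdict.
The state is a dict: "time": time; "joint_pos": joint angles; "qvel": joint speeds; "tau": joint torques, N m; "ee_pos": TCP position; "tcp_rot": TCP orientation; "ft_force": force on the tool from outside, world axes, zero at the start; "ft_torque": the same for the moment, N m; "gripper_width": finger opening in mm.
Only numpy, scipy, OpenCV 4.12 (cv2) and the standard library are available. Lean on these libraries where they do the work, as an engineer would, in place of code of your own. Each camera call takes 0.05 s, during which the arm holds its last target.

### The job

Lock the injection pump on the bench stand at its timing position: turn the wing knob on its shaft until you feel the shaft drop into its rest, let go of it there, then push the locking pin beside it down until it is fully home. If the pin stops short, do not force it: the shaft is not in its rest. Leave the wrench, the tray and the tin where they are.

Things in the scene. Friction and masses are not known exactly. Their poses are not given: they have to be found in the camera images.
- pump: Aluminium diesel injection pump, drive end up in a steel stand (base plate 230 x 200 x 12 mm, fixed); round gear case 176 mm across, its flat grey cover 146 mm above the bench. Origin: on the shaft axis at bench level; z up; x points from the shaft axis to the locking pin. From the start the next rest of the shaft is 0.35 to 1.35 rad clockwise seen from above; there is one every half turn.
- shaft_axis (a point): Centre of the cover's raised middle, on the upright shaft axis, 150 mm above the bench (axes as the pump's). Inside, unseen, a spring ball drops into the notch of a disc: the rest. In the 0.1 rad before it the twist needed falls by 0.3 to 0.6 N m (the shaft pulls ahead); past it the twist rises by 0.4 to 1 N m. Let go within 0.03 rad of the rest, the shaft settles in it.
- knob_grip (a point): Black wing knob on the shaft: a bar 60 mm long, 16 mm thick, 36 mm tall on a collar 32 mm across. This point is on the shaft axis, 16 mm below the bar's top, 38 mm above the cover, 20 mm above the collar's top; x along the bar, y across it, z up. It turns with a light steady drag; it is clamped on at no particular angle, so its direction does not tell where the rest is.
- pin_head (a point): Locking pin: an upright 10 mm pin with a flat dark steel head 24 mm across and 10 mm thick, 68 mm from the shaft axis. This point is the top centre of the head: 184 mm above the bench when the pin is out (start), 168 mm when fully home. It does not turn with the shaft.
- lockpin (a joint): Travel of the locking pin in m: 0 out (start), 0.016 fully home, its head seated on the 28 mm round guide boss. It slides straight down, stays where it is left and takes about 4 N to push. With the shaft in its rest it goes home; elsewhere its round tip stops on the disc after 3 mm, and more than 25 N of the tip on the disc would damage it.
- wrench: Bystander: steel open-end wrench 170 mm long lying loose on the bench. Origin: centre of its underside.
- tray: Bystander: loose dark steel parts tray 150 x 110 x 35 mm. Origin: centre of its underside.
- tin: Bystander: loose grey tin 70 mm across and 85 mm tall. Origin: centre of its underside.

How it is judged (in metres and radians):
At the end, for the whole second after the job is handed in: The locking pin is at least 14.2 mm down of its 16 mm travel: through the disc's notch, head on its guide (value of joint lockpin above 0.0142 m); the robot touches nothing.
It fails at once if the pin's tip is pressed against the disc with more than 25 N (contact force between lockpin_c1 and pump above 25 N).
It fails at once if the wrench is moved more than 30 mm (distance of wrench from where it was at the start of the episode above 0.03 m).
It fails at once if the tray is moved more than 30 mm (distance of tray from where it was at the start of the episode above 0.03 m).
It fails at once if the tin is moved more than 30 mm (distance of tin from where it was at the start of the episode above 0.03 m).
It also fails if it takes over 64 s, if anything falls off the work surface, if the arm or the gripper's body presses on something with over 40 N, if the wrist force passes 120 N, or if a joint passes its speed limit or range.

## Working session

There is one attempt and no reset: what is moved stays moved. The work goes in short steps, Python scripts to look and compute and a tool call to move; the robot and the scene stay as the last step left them, time stands still between calls to the robot, and variables do not carry over. Pictures are saved under pics/ and viewed, and the job is handed in when it is done.

Besides the shell and the picture viewer there is one more tool, called after "Call:" by a JSON object that holds its "api" and its "payload", one argument or row to a line. arm_command: Moves the arm, as the interface text tells. Its arguments: {"type":"object","properties":{"targets":{"type":"array"},"newtons":{"type":"number"}},"required":["targets"]}

```bash
mkdir -p pics; ls; python3 - <<'E'
from workcell import arm,camera,camera_info
import cv2,numpy as np
o=arm.get_obs();print(o)
for n in("scene","top"):
    p,d=camera(n);cv2.imwrite(f"pics/{n}0.png",p);np.save(f"pics/{n}0.npy",d);print(n,camera_info(n))
print(camera_info("wrist"))
E
```

```text
pics
{'time': 0.0, 'joint_pos': array([-73.4857603 ,  19.07103517,  -3.70708353,  83.70646363,
         1.23954268,  77.34253305,  -5.0707599 ]), 'qvel': array([ 0.0753958 , -0.07377672, -0.0431754 , -0.01146578,  0.05217353,
        0.04541427, -0.03357224]), 'tau': array([-5.32252079e-05, -6.23257756e+01,  2.45098444e-02, -3.89902389e+01,
       -6.12419075e-02,  3.96929635e-02,  1.43736543e-04]), 'ee_pos': array([191.05249229, 594.67781697, 221.76036766]), 'tcp_rot': array([-1.79920072e+02,  5.62139462e-03,  1.62192487e+02]), 'ft_force': array([-0.44427498,  0.46294112, -0.40022633]), 'ft_torque': array([-0.00792643, -0.00585887,  0.00204948]), 'gripper_width': 86.8488340563677}
scene {'K': array([[438.37544977,   0.        , 325.15307993],
       [  0.        , 438.37544977, 244.28397648],
       [  0.        ,   0.        ,   1.        ]]), 'rvec': array([ 0.6431623 ,  2.46843085, -1.3730683 ]), 'tvec': array([ 509.49738672,  -47.23099583, 1469.77968605])}
top {'K': array([[455.01091258,   0.        , 321.76141719],
       [  0.        , 455.01091258, 245.91703196],
       [  0.        ,   0.        ,   1.        ]]), 'rvec': array([ 2.20938091, -2.14657483,  0.10527277]), 'tvec': array([ -21.78096556,  574.45424485, 1239.80793543])}
{'K': array([[376.97561868,   0.        , 321.68540281],
       [  0.        , 376.97561868, 243.27130237],
       [  0.        ,   0.        ,   1.        ]]), 'T_tool_cam': array([[ 1.89031909e-04, -9.69925574e-01, -2.43401613e-01,
         6.52090474e+01],
       [ 9.99999878e-01,  7.21292311e-05,  4.89199304e-04,
         8.57389042e-01],
       [-4.56930545e-04, -2.43401676e-01,  9.69925469e-01,
        -1.61572047e+02],
       [ 0.00000000e+00,  0.00000000e+00,  0.00000000e+00,
         1.00000000e+00]])}
```

View pics/scene0.png

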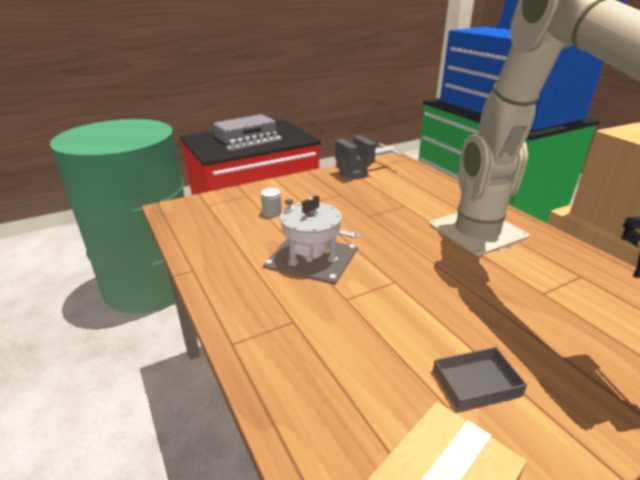

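View pics/top0.png

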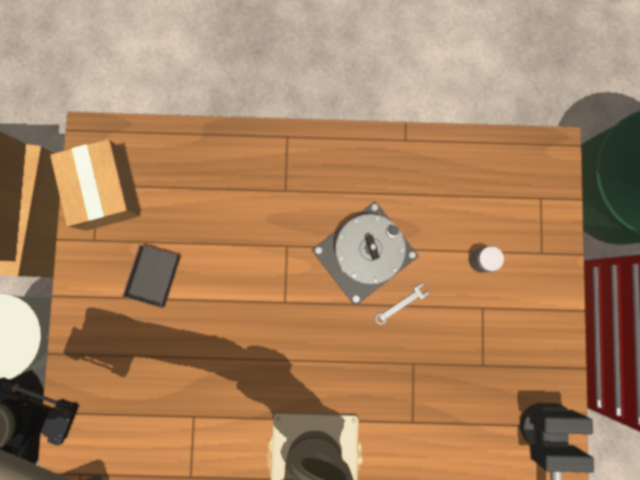

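The top view shows the pump cover centred near (371,247), the pin head near (393,231), the tin at (489,259), the wrench at (403,304) and the tray at (153,275). The knob bar runs near-vertically in the image. Next I'll measure the pump, pin and bar angle.

```bash
cat > h.py <<'E'
import numpy as np,cv2
from workcell import arm,camera,camera_info
from scipy.spatial.transform import Rotation as R
def pose(n,o=None):
    c=camera_info(n)
    if n=="wrist":
        T=np.eye(4);T[:3,:3]=R.from_euler('xyz',o["tcp_rot"],degrees=True).as_matrix();T[:3,3]=o["ee_pos"]
        M=T@c["T_tool_cam"]
        return c["K"],M[:3,:3],M[:3,3]
    r=R.from_rotvec(c["rvec"]).as_matrix()
    return c["K"],r.T,-r.T@c["tvec"]
def onplane(P,u,v,z):
    K,r,t=P
    d=r@np.linalg.inv(K)@np.array([u,v,1.]);return t+d*(z-t[2])/d[2]
def proj(P,X):
    K,r,t=P;c=K@(r.T@(np.asarray(X)-t));return c[:2]/c[2]
E
python3 - <<'E'
from h import *
P=pose("top");im=cv2.imread("pics/top0.png")
for n,u,v,z in(("cover",371,247,146),("knob",371,247,200),("pin",393,231,184),("tin",489,259,85),("wr",403,304,3),("tray",153,275,20)):print(n,onplane(P,u,v,z).round(1))
c=cv2.resize(im[195:310,305:435],None,fx=5,fy=5,interpolation=cv2.INTER_CUBIC);cv2.imwrite("pics/tc.png",c)
E
```

```text
cover [ 564.9 -128.6  146. ]
knob [ 559.9 -122.5  200. ]
pin [ 602.2 -177.4  184. ]
tin [ 547.6 -449.3   85. ]
wr [ 420.1 -237.7    3. ]
tray [480.8 460.   20. ]
```

View pics/tc.png

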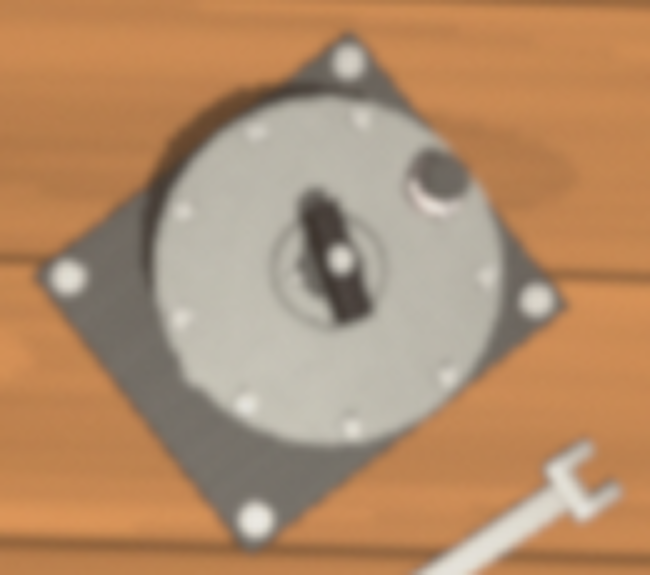

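Call:
{"api": "arm_command", "payload": {
  "targets": [
    {"dx": 20, "dy": -38, "dz": 10, "rz": 0.03},
    {"dx": 41, "dy": -80, "dz": 30, "rz": 0.07},
    {"dx": 62, "dy": -120, "dz": 50, "rz": 0.11},
    {"dx": 83, "dy": -161, "dz": 70, "rz": 0.15},
    {"dx": 104, "dy": -202, "dz": 90, "rz": 0.2},
    {"dx": 125, "dy": -243, "dz": 90, "rz": 0.25},
    {"dx": 146, "dy": -284, "dz": 90, "rz": 0.29},
    {"dx": 167, "dy": -325, "dz": 90, "rz": 0.33}
  ]
}}

```text
validation failed for argument at $.ta...
```

Call:
{"api": "arm_command", "payload": {
  "targets": [
    {"rx": 0, "ry": 0, "rz": 0.03, "dx": 20, "dy": -38, "dz": 10, "fingers": 0},
    {"rx": 0, "ry": 0, "rz": 0.07, "dx": 41, "dy": -80, "dz": 30, "fingers": 0},
    {"rx": 0, "ry": 0, "rz": 0.11, "dx": 62, "dy": -120, "dz": 50, "fingers": 0},
    {"rx": 0, "ry": 0, "rz": 0.15, "dx": 83, "dy": -161, "dz": 70, "fingers": 0},
    {"rx": 0, "ry": 0, "rz": 0.2, "dx": 104, "dy": -202, "dz": 85, "fingers": 0},
    {"rx": 0, "ry": 0, "rz": 0.25, "dx": 125, "dy": -243, "dz": 85, "fingers": 0},
    {"rx": 0, "ry": 0, "rz": 0.29, "dx": 146, "dy": -284, "dz": 85, "fingers": 0},
    {"rx": 0, "ry": 0, "rz": 0.33, "dx": 167, "dy": -325, "dz": 85, "fingers": 0}
  ]
}}

```text
time: 0.9
ee_pos: [358.6, 268.1, 307.5]
tcp_rot: [180.0, -0.0, -178.8]
ft_force: [0.0, 0.7, -0.4]
gripper_width: 87.1
```

Call:
{"api": "arm_command", "payload": {
  "targets": [
    {"rx": 0, "ry": 0, "rz": 0.04, "dx": 22, "dy": -43, "dz": 0, "fingers": 0},
    {"rx": 0, "ry": 0, "rz": 0.08, "dx": 44, "dy": -86, "dz": 0, "fingers": 0},
    {"rx": 0, "ry": 0, "rz": 0.12, "dx": 66, "dy": -129, "dz": 0, "fingers": 0},
    {"rx": 0, "ry": 0, "rz": 0.16, "dx": 88, "dy": -172, "dz": 0, "fingers": 0},
    {"rx": 0, "ry": 0, "rz": 0.2, "dx": 112, "dy": -215, "dz": 0, "fingers": 0},
    {"rx": 0, "ry": 0, "rz": 0.24, "dx": 134, "dy": -258, "dz": 0, "fingers": 0},
    {"rx": 0, "ry": 0, "rz": 0.28, "dx": 156, "dy": -301, "dz": 0, "fingers": 0},
    {"rx": 0, "ry": 0, "rz": 0.31, "dx": 178, "dy": -344, "dz": 0, "fingers": 0}
  ]
}}

```text
time: 1.7
ee_pos: [536.6, -75.7, 307.6]
tcp_rot: [180.0, 0.0, -161.0]
ft_force: [0.6, 2.1, 0.1]
gripper_width: 87.1
```

Call:
{"api": "arm_command", "payload": {
  "targets": [
    {"rx": 0, "ry": 0, "rz": 0, "dx": 16, "dy": -30, "dz": 0, "fingers": 0},
    {"rx": 0, "ry": 0, "rz": 0, "dx": 24, "dy": -46, "dz": 0, "fingers": 0.4},
    {"rx": 0, "ry": 0, "rz": 0, "dx": 24, "dy": -46, "dz": 0, "fingers": 0.4}
  ]
}}

```text
time: 2.0
ee_pos: [560.1, -122.8, 306.9]
tcp_rot: [-179.9, -0.1, -161.4]
ft_force: [0.4, 0.1, 0.4]
gripper_width: 77.6
```

```bash
python3 - <<'E'
from h import *
o=arm.get_obs();print(o["time"],o["joint_pos"].round(1),o["ee_pos"].round(1),o["tcp_rot"].round(2),o["gripper_width"])
p,d=camera("wrist");cv2.imwrite("pics/w1.png",p);np.save("pics/w1.npy",d)
import pickle;pickle.dump(o,open("pics/w1.pkl","wb"))
E
```

```text
2.0 [-27.1  12.1  41.5  85.8  -7.9  85.2 123.2] [ 560.1 -122.8  306.9] [-1.7993e+02 -1.1000e-01 -1.6138e+02] 77.6024858676021
```

View pics/w1.png

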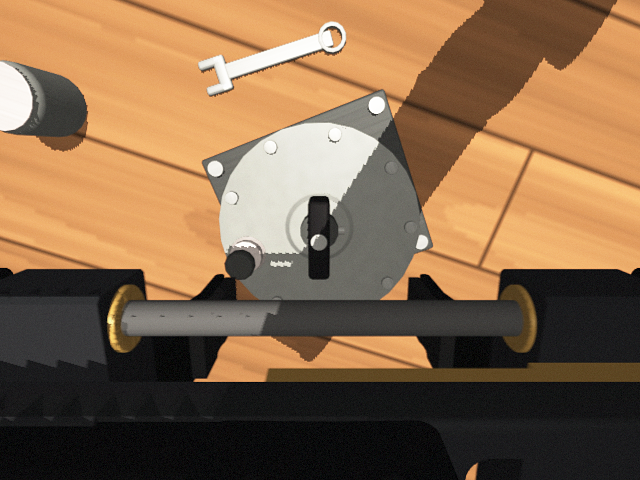

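The wrist view shows the knob bar at (319,237) lying upright in the image, along tool x, with the pin head at (240,264). Next I'll measure both with masks.

```bash
python3 - <<'E'
from h import *
import pickle
o=pickle.load(open("pics/w1.pkl","rb"));P=pose("wrist",o);im=cv2.imread("pics/w1.png");g=im.max(2);d=np.load("pics/w1.npy")
K,r,t=P
# world height map from depth
v,u=np.mgrid[0:480,0:640];X=(np.dstack([(u-K[0,2])/K[0,0]*d,(v-K[1,2])/K[1,1]*d,d])@r.T)+t
z=X[...,2];roi=np.zeros_like(g,bool);roi[150:295,200:440]=1
def fit(m,n,Z):
    cnt=max(cv2.findContours(m.astype(np.uint8),0,2)[0],key=cv2.contourArea)
    rr=cv2.minAreaRect(cnt);pts=np.array([onplane(P,*q,Z)[:2] for q in cv2.boxPoints(rr)])
    w=np.array([onplane(P,*q[0],Z)[:2] for q in cnt],np.float32)
    R2=cv2.minAreaRect(w);print(n,rr,"world",R2, "circ",cv2.minEnclosingCircle(w))
fit(roi&(abs(z-200)<5)&(d>0),"bar",200)
fit(roi&(abs(z-184)<5)&(u<280)&(d>0),"pin",184)
fit((abs(z-146)<8)&(d>0)&(v<295)&(u>180)&(u<440),"cover",146)
print(z[237,325],z[264,240],z[180,320])
# top camera check
PT=pose("top");print(onplane(PT,305+337/5,195+258/5,200),onplane(PT,305+439/5,195+175/5,184))
E
```

```text
bar ((317.5, 239.5), (79.0, 21.0), 90.0) world ((561.2986450195312, -125.4355239868164), (59.53971862792969, 15.245464324951172), 18.86284637451172) circ ((561.3839721679688, -125.18601989746094), 29.934629440307617)
pin ((238.5, 265.0), (28.0, 29.0), 90.0) world ((603.939697265625, -177.23146057128906), (23.11726951599121, 23.118249893188477), 18.651973724365234) circ ((603.7822265625, -177.43568420410156), 12.174446105957031)
cover ((318.0, 208.5), (171.0, 200.0), 90.0) world ((550.572509765625, -128.88844299316406), (148.96800231933594, 174.405517578125), 18.661296844482422) circ ((562.0703735351562, -124.99604797363281), 87.57527923583984)
200.74493560305604 183.94501906780874 145.74541485095546
[ 560.97949534 -125.84818072  200.        ] [ 604.63653479 -176.8444145   184.        ]
```

Call:
{"api": "arm_command", "payload": {
  "targets": [
    {"rx": 0, "ry": 0, "rz": 0, "dx": 1.2, "dy": -2.5, "dz": 0, "fingers": 0.5},
    {"rx": 0, "ry": 0, "rz": 0, "dx": 1.2, "dy": -2.5, "dz": -30, "fingers": 0.5},
    {"rx": 0, "ry": 0, "rz": 0, "dx": 1.2, "dy": -2.5, "dz": -60, "fingers": 0.5},
    {"rx": 0, "ry": 0, "rz": 0, "dx": 1.2, "dy": -2.5, "dz": -85, "fingers": 0.5},
    {"rx": 0, "ry": 0, "rz": 0, "dx": 1.2, "dy": -2.5, "dz": -105, "fingers": 0.5},
    {"rx": 0, "ry": 0, "rz": 0, "dx": 1.2, "dy": -2.5, "dz": -120, "fingers": 0.5},
    {"rx": 0, "ry": 0, "rz": 0, "dx": 1.2, "dy": -2.5, "dz": -132, "fingers": 0.5},
    {"rx": 0, "ry": 0, "rz": 0, "dx": 1.2, "dy": -2.5, "dz": -139, "fingers": 0.5}
  ]
}}

```text
time: 2.85
ee_pos: [561.2, -121.8, 167.9]
tcp_rot: [180.0, -0.0, -161.1]
ft_force: [0.1, -0.3, 0.9]
gripper_width: 43.1
```

Call:
{"api": "arm_command", "payload": {
  "targets": [
    {"rx": 0, "ry": 0, "rz": 0, "dx": 0, "dy": 0, "dz": 0, "fingers": 0.5},
    {"rx": 0, "ry": 0, "rz": 0, "dx": 0, "dy": 0, "dz": 0, "fingers": 0.5}
  ]
}}

```text
time: 3.05
ee_pos: [561.7, -122.5, 169.2]
tcp_rot: [-180.0, 0.0, -161.1]
ft_force: [1.0, -0.5, 0.1]
gripper_width: 43.7
```

```bash
python3 - <<'E'
from h import *
o=arm.get_obs();print(o)
E
```

```text
{'time': 3.05, 'joint_pos': array([-25.53274932,  17.06689831,  40.02724866,  97.51115323,
       -11.62676775,  69.60917107, 126.1847909 ]), 'qvel': array([ 0.04110625, -0.27654619,  0.08297785, -0.41852432, -0.06238784,
       -0.04372086,  0.04051063]), 'tau': array([-1.22752287e-01, -4.59414053e+01,  7.87764519e+00, -3.61217701e+01,
        5.53779211e-02,  1.68828922e-02,  1.04807990e-02]), 'ee_pos': array([ 561.66457278, -122.48746363,  169.18740065]), 'tcp_rot': array([-1.79985817e+02,  3.90370726e-02, -1.61136972e+02]), 'ft_force': array([ 1.00009227, -0.45380947,  0.10039422]), 'ft_torque': array([ 0.01941257, -0.01551783, -0.00216619]), 'gripper_width': 43.678974325460224}
```

Call:
{"api": "arm_command", "payload": {
  "newtons": 55,
  "targets": [
    {"rx": 0, "ry": 0, "rz": 0, "dx": 0, "dy": -1.5, "dz": 0, "fingers": 0.5},
    {"rx": 0, "ry": 0, "rz": 0, "dx": 0, "dy": -2.9, "dz": 0, "fingers": 0.5},
    {"rx": 0, "ry": 0, "rz": 0, "dx": 0, "dy": -2.9, "dz": 0, "fingers": 1},
    {"rx": 0, "ry": 0, "rz": 0, "dx": 0, "dy": -2.9, "dz": 0, "fingers": 1},
    {"rx": 0, "ry": 0, "rz": 0, "dx": 0, "dy": -2.9, "dz": 0, "fingers": 1},
    {"rx": 0, "ry": 0, "rz": 0, "dx": 0, "dy": -2.9, "dz": 0, "fingers": 1},
    {"rx": 0, "ry": 0, "rz": 0, "dx": 0, "dy": -2.9, "dz": 0, "fingers": 1},
    {"rx": 0, "ry": 0, "rz": 0, "dx": 0, "dy": -2.9, "dz": 0, "fingers": 1}
  ]
}}

```text
time: 3.85
ee_pos: [561.4, -125.3, 168.6]
tcp_rot: [180.0, 0.0, -161.1]
ft_force: [-0.5, -1.0, 0.7]
gripper_width: 15.6
```

```bash
cat >s.py <<'E'
from h import *
o=arm.get_obs();print(o["time"],"ee",o["ee_pos"].round(1),o["tcp_rot"].round(2),"F",o["ft_force"].round(2),"M",o["ft_torque"].round(3),"tau7",o["tau"][6].round(3),"q7",o["joint_pos"][6].round(2),"w",round(o["gripper_width"],1))
E
python3 s.py
```

```text
3.85 ee [ 561.4 -125.3  168.6] [ 180.      0.   -161.14] F [-0.48 -0.96  0.71] M [ 0.045 -0.025 -0.082] tau7 0.093 q7 126.53 w 15.6
```

Call:
{"api": "arm_command", "payload": {
  "targets": [
    {"rx": 0, "ry": 0, "rz": -0.04, "dx": 0, "dy": 0, "dz": 0, "fingers": 1},
    {"rx": 0, "ry": 0, "rz": -0.08, "dx": 0, "dy": 0, "dz": 0, "fingers": 1},
    {"rx": 0, "ry": 0, "rz": -0.12, "dx": 0, "dy": 0, "dz": 0, "fingers": 1}
  ]
}}

```text
time: 4.15
ee_pos: [561.3, -125.4, 168.6]
tcp_rot: [-180.0, -0.0, -168.1]
ft_force: [0.4, -1.0, -0.6]
gripper_width: 15.3
```

```bash
python3 s.py
```

```text
4.15 ee [ 561.3 -125.4  168.6] [-1.7999e+02 -1.0000e-02 -1.6806e+02] F [ 0.37 -1.03 -0.65] M [-0.127 -0.029  0.454] tau7 0.346 q7 119.95 w 15.3
```

Call:
{"api": "arm_command", "payload": {
  "targets": [
    {"rx": 0, "ry": 0, "rz": -0.04, "dx": 0, "dy": 0, "dz": 0, "fingers": 1},
    {"rx": 0, "ry": 0, "rz": -0.08, "dx": 0, "dy": 0, "dz": 0, "fingers": 1},
    {"rx": 0, "ry": 0, "rz": -0.12, "dx": 0, "dy": 0, "dz": 0, "fingers": 1}
  ]
}}

```text
time: 4.45
ee_pos: [561.4, -125.4, 168.6]
tcp_rot: [-180.0, 0.0, -174.9]
ft_force: [0.4, -1.3, -0.2]
gripper_width: 15.3
```

```bash
python3 s.py
```

```text
4.45 ee [ 561.4 -125.4  168.6] [-179.98    0.   -174.94] F [ 0.39 -1.29 -0.25] M [-0.18  -0.044  0.399] tau7 0.359 q7 113.45 w 15.3
```

Call:
{"api": "arm_command", "payload": {
  "targets": [
    {"rx": 0, "ry": 0, "rz": -0.03, "dx": 0, "dy": 0, "dz": 0, "fingers": 1}
  ]
}}

```text
time: 4.55
ee_pos: [561.4, -125.4, 168.6]
tcp_rot: [-180.0, -0.0, -176.7]
ft_force: [0.4, -1.5, -0.2]
gripper_width: 15.5
```

```bash
python3 s.py
```

```text
4.55 ee [ 561.4 -125.4  168.6] [-179.99   -0.   -176.67] F [ 0.35 -1.48 -0.2 ] M [-0.197 -0.078  0.424] tau7 -0.015 q7 111.82 w 15.5
```

Call:
{"api": "arm_command", "payload": {
  "targets": [
    {"rx": 0, "ry": 0, "rz": -0.03, "dx": 0, "dy": 0, "dz": 0, "fingers": 1}
  ]
}}

```text
time: 4.65
ee_pos: [561.4, -125.5, 168.6]
tcp_rot: [-180.0, 0.0, -178.4]
ft_force: [0.3, -1.4, -0.1]
gripper_width: 15.9
```

```bash
python3 s.py
```

```text
4.65 ee [ 561.4 -125.5  168.6] [-1.7999e+02  1.0000e-02 -1.7840e+02] F [ 0.29 -1.4  -0.14] M [-0.276 -0.079  0.39 ] tau7 0.148 q7 110.19 w 15.9
```

Call:
{"api": "arm_command", "payload": {
  "targets": [
    {"rx": 0, "ry": 0, "rz": -0.03, "dx": 0, "dy": 0, "dz": 0, "fingers": 1}
  ]
}}

```text
time: 4.75
ee_pos: [561.4, -125.5, 168.6]
tcp_rot: [-180.0, 0.0, 179.9]
ft_force: [0.6, -1.9, -0.5]
gripper_width: 15.2
```

```bash
python3 s.py
```

```text
4.75 ee [ 561.4 -125.5  168.6] [-1.7999e+02  1.0000e-02  1.7985e+02] F [ 0.58 -1.94 -0.5 ] M [-0.288 -0.187  0.429] tau7 0.174 q7 108.54 w 15.2
```

Call:
{"api": "arm_command", "payload": {
  "targets": [
    {"rx": 0, "ry": 0, "rz": -0.03, "dx": 0, "dy": 0, "dz": 0, "fingers": 1}
  ]
}}

```text
time: 4.85
ee_pos: [561.4, -125.5, 168.6]
tcp_rot: [-180.0, 0.0, 178.1]
ft_force: [1.1, -1.5, -0.5]
gripper_width: 15.7
```

```bash
python3 s.py
```

```text
4.85 ee [ 561.4 -125.5  168.6] [-1.7999e+02  1.0000e-02  1.7811e+02] F [ 1.08 -1.54 -0.49] M [-0.311 -0.164  0.399] tau7 0.171 q7 106.91 w 15.7
```

Call:
{"api": "arm_command", "payload": {
  "targets": [
    {"rx": 0, "ry": 0, "rz": -0.03, "dx": 0, "dy": 0, "dz": 0, "fingers": 1}
  ]
}}

```text
time: 4.95
ee_pos: [561.4, -125.5, 168.6]
tcp_rot: [-180.0, 0.0, 176.4]
ft_force: [0.6, -1.8, -0.5]
gripper_width: 15.5
```

```bash
python3 s.py
```

```text
4.95 ee [ 561.4 -125.5  168.6] [-1.7999e+02  1.0000e-02  1.7639e+02] F [ 0.59 -1.8  -0.5 ] M [-0.378 -0.199  0.469] tau7 0.163 q7 105.28 w 15.5
```

Call:
{"api": "arm_command", "payload": {
  "targets": [
    {"rx": 0, "ry": 0, "rz": -0.03, "dx": 0, "dy": 0, "dz": 0, "fingers": 1}
  ]
}}

```text
time: 5.05
ee_pos: [561.4, -125.5, 168.6]
tcp_rot: [-180.0, 0.0, 174.7]
ft_force: [0.9, -1.5, -1.2]
gripper_width: 15.8
```

```bash
python3 s.py
```

```text
5.05 ee [ 561.4 -125.5  168.6] [-1.7999e+02  1.0000e-02  1.7466e+02] F [ 0.93 -1.48 -1.16] M [-0.444 -0.219  0.411] tau7 0.161 q7 103.66 w 15.8
```

Call:
{"api": "arm_command", "payload": {
  "targets": [
    {"rx": 0, "ry": 0, "rz": -0.03, "dx": 0, "dy": 0, "dz": 0, "fingers": 1}
  ]
}}

```text
time: 5.15
ee_pos: [561.4, -125.5, 168.6]
tcp_rot: [-180.0, 0.0, 172.9]
ft_force: [0.5, -3.5, -0.8]
gripper_width: 15.9
```

```bash
python3 s.py
```

```text
5.15 ee [ 561.4 -125.5  168.6] [-1.7999e+02  1.0000e-02  1.7293e+02] F [ 0.5  -3.55 -0.81] M [-0.559 -0.269  0.497] tau7 0.158 q7 102.03 w 15.9
```

Call:
{"api": "arm_command", "payload": {
  "targets": [
    {"rx": 0, "ry": 0, "rz": -0.03, "dx": 0, "dy": 0, "dz": 0, "fingers": 1}
  ]
}}

```text
time: 5.25
ee_pos: [561.4, -125.5, 168.6]
tcp_rot: [-180.0, 0.0, 171.2]
ft_force: [1.1, -1.3, -0.6]
gripper_width: 15.4
```

```bash
python3 s.py
```

```text
5.25 ee [ 561.4 -125.5  168.6] [-1.7999e+02  1.0000e-02  1.7121e+02] F [ 1.05 -1.27 -0.6 ] M [-0.569 -0.283  0.397] tau7 0.155 q7 100.41 w 15.4
```

Call:
{"api": "arm_command", "payload": {
  "targets": [
    {"rx": 0, "ry": 0, "rz": -0.03, "dx": 0, "dy": 0, "dz": 0, "fingers": 1}
  ]
}}

```text
time: 5.35
ee_pos: [561.4, -125.5, 168.6]
tcp_rot: [-180.0, 0.0, 169.5]
ft_force: [1.5, -3.3, -2.2]
gripper_width: 15.7
```

```bash
python3 s.py
```

```text
5.35 ee [ 561.4 -125.5  168.6] [-1.7999e+02  1.0000e-02  1.6949e+02] F [ 1.46 -3.3  -2.16] M [-0.621 -0.323  0.388] tau7 0.171 q7 98.8 w 15.7
```

Call:
{"api": "arm_command", "payload": {
  "targets": [
    {"rx": 0, "ry": 0, "rz": -0.03, "dx": 0, "dy": 0, "dz": 0, "fingers": 1}
  ]
}}

```text
time: 5.45
ee_pos: [561.4, -125.5, 168.6]
tcp_rot: [-180.0, 0.0, 167.8]
ft_force: [1.1, -2.4, -2.1]
gripper_width: 15.8
```

```bash
python3 s.py
```

```text
5.45 ee [ 561.4 -125.5  168.6] [-1.7999e+02  2.0000e-02  1.6777e+02] F [ 1.14 -2.41 -2.12] M [-0.646 -0.336  0.415] tau7 0.152 q7 97.19 w 15.8
```

Call:
{"api": "arm_command", "payload": {
  "targets": [
    {"rx": 0, "ry": 0, "rz": -0.03, "dx": 0, "dy": 0, "dz": 0, "fingers": 1}
  ]
}}

```text
time: 5.55
ee_pos: [561.4, -125.5, 168.6]
tcp_rot: [-180.0, 0.0, 166.1]
ft_force: [1.9, -3.3, -1.6]
gripper_width: 15.6
```

```bash
python3 s.py
```

```text
5.55 ee [ 561.4 -125.5  168.6] [-1.7999e+02  1.0000e-02  1.6605e+02] F [ 1.87 -3.27 -1.57] M [-0.784 -0.426  0.415] tau7 0.149 q7 95.57 w 15.6
```

Call:
{"api": "arm_command", "payload": {
  "targets": [
    {"rx": 0, "ry": 0, "rz": -0.03, "dx": 0, "dy": 0, "dz": 0, "fingers": 1}
  ]
}}

```text
time: 5.65
ee_pos: [561.3, -125.5, 168.6]
tcp_rot: [-180.0, 0.0, 164.3]
ft_force: [1.6, -3.7, -1.4]
gripper_width: 15.8
```

```bash
python3 s.py
```

```text
5.65 ee [ 561.3 -125.5  168.6] [-1.7999e+02  1.0000e-02  1.6433e+02] F [ 1.55 -3.7  -1.39] M [-0.823 -0.422  0.44 ] tau7 0.16 q7 93.96 w 15.8
```

Call:
{"api": "arm_command", "payload": {
  "targets": [
    {"rx": 0, "ry": 0, "rz": -0.03, "dx": 0, "dy": 0, "dz": 0, "fingers": 1}
  ]
}}

```text
time: 5.75
ee_pos: [561.4, -125.5, 168.6]
tcp_rot: [-180.0, 0.0, 162.6]
ft_force: [1.1, -3.9, -2.4]
gripper_width: 15.5
```

```bash
python3 s.py
```

```text
5.75 ee [ 561.4 -125.5  168.6] [-1.7999e+02  1.0000e-02  1.6261e+02] F [ 1.14 -3.93 -2.39] M [-0.895 -0.414  0.475] tau7 0.146 q7 92.35 w 15.5
```

Call:
{"api": "arm_command", "payload": {
  "targets": [
    {"rx": 0, "ry": 0, "rz": -0.03, "dx": 0, "dy": 0, "dz": 0, "fingers": 1}
  ]
}}

```text
time: 5.85
ee_pos: [561.3, -125.6, 168.6]
tcp_rot: [-180.0, 0.0, 160.9]
ft_force: [1.1, -4.3, -2.0]
gripper_width: 15.5
```

```bash
python3 s.py
```

```text
5.85 ee [ 561.3 -125.6  168.6] [-1.7999e+02  1.0000e-02  1.6089e+02] F [ 1.05 -4.28 -1.97] M [-0.943 -0.403  0.459] tau7 0.158 q7 90.74 w 15.5
```

Call:
{"api": "arm_command", "payload": {
  "targets": [
    {"rx": 0, "ry": 0, "rz": -0.03, "dx": 0, "dy": 0, "dz": 0, "fingers": 1}
  ]
}}

```text
time: 5.95
ee_pos: [561.3, -125.6, 168.6]
tcp_rot: [-180.0, 0.0, 159.2]
ft_force: [1.1, -5.1, -1.4]
gripper_width: 15.7
```

```bash
python3 s.py
```

```text
5.95 ee [ 561.3 -125.6  168.6] [-1.7999e+02  1.0000e-02  1.5917e+02] F [ 1.07 -5.13 -1.38] M [-1.056 -0.4    0.456] tau7 0.145 q7 89.14 w 15.7
```

Call:
{"api": "arm_command", "payload": {
  "targets": [
    {"rx": 0, "ry": 0, "rz": -0.03, "dx": 0, "dy": 0, "dz": 0, "fingers": 1}
  ]
}}

```text
time: 6.05
ee_pos: [561.4, -125.5, 168.6]
tcp_rot: [-180.0, 0.0, 157.5]
ft_force: [1.6, -4.9, -1.8]
gripper_width: 15.5
```

```bash
python3 s.py
```

```text
6.05 ee [ 561.4 -125.5  168.6] [-1.7999e+02  2.0000e-02  1.5746e+02] F [ 1.61 -4.9  -1.76] M [-1.06  -0.489  0.402] tau7 0.155 q7 87.53 w 15.5
```

Call:
{"api": "arm_command", "payload": {
  "targets": [
    {"rx": 0, "ry": 0, "rz": -0.03, "dx": 0, "dy": 0, "dz": 0, "fingers": 1}
  ]
}}

```text
time: 6.15
ee_pos: [561.3, -125.6, 168.6]
tcp_rot: [-180.0, 0.0, 155.7]
ft_force: [3.2, -5.2, -1.6]
gripper_width: 15.6
```

```bash
python3 s.py
```

```text
6.15 ee [ 561.3 -125.6  168.6] [-1.7999e+02  1.0000e-02  1.5574e+02] F [ 3.17 -5.2  -1.6 ] M [-1.088 -0.439  0.444] tau7 0.145 q7 85.93 w 15.6
```

Call:
{"api": "arm_command", "payload": {
  "targets": [
    {"rx": 0, "ry": 0, "rz": -0.03, "dx": 0, "dy": -0.2, "dz": 0, "fingers": 1}
  ]
}}

```text
time: 6.25
ee_pos: [561.3, -125.6, 168.6]
tcp_rot: [180.0, 0.0, 154.0]
ft_force: [1.3, -3.9, -1.0]
gripper_width: 15.4
```

```bash
python3 s.py
```

```text
6.25 ee [ 561.3 -125.6  168.6] [180.     0.   154.03] F [ 1.27 -3.93 -1.02] M [-0.872 -0.417  0.417] tau7 0.139 q7 84.35 w 15.4
```

Call:
{"api": "arm_command", "payload": {
  "targets": [
    {"rx": 0, "ry": 0, "rz": -0.03, "dx": 0, "dy": 0, "dz": 0, "fingers": 1}
  ]
}}

```text
time: 6.35
ee_pos: [561.3, -125.6, 168.6]
tcp_rot: [180.0, 0.0, 152.3]
ft_force: [0.6, -4.1, -0.8]
gripper_width: 15.7
```

```bash
python3 s.py
```

```text
6.35 ee [ 561.3 -125.6  168.6] [180.    0.  152.3] F [ 0.6  -4.08 -0.83] M [-1.056 -0.389  0.4  ] tau7 0.151 q7 82.75 w 15.7
```

Call:
{"api": "arm_command", "payload": {
  "targets": [
    {"rx": 0, "ry": 0, "rz": -0.03, "dx": 0, "dy": 0, "dz": 0, "fingers": 1}
  ]
}}

```text
time: 6.45
ee_pos: [561.3, -125.6, 168.6]
tcp_rot: [180.0, 0.0, 150.6]
ft_force: [1.4, -4.9, -0.8]
gripper_width: 15.6
```

```bash
python3 s.py
```

```text
6.45 ee [ 561.3 -125.6  168.6] [180.     0.   150.59] F [ 1.43 -4.92 -0.78] M [-1.084 -0.419  0.408] tau7 0.153 q7 81.15 w 15.6
```

Call:
{"api": "arm_command", "payload": {
  "targets": [
    {"rx": 0, "ry": 0, "rz": -0.03, "dx": 0, "dy": -0.2, "dz": 0, "fingers": 1}
  ]
}}

```text
time: 6.55
ee_pos: [561.3, -125.6, 168.6]
tcp_rot: [180.0, -0.0, 148.9]
ft_force: [1.0, -3.1, -0.1]
gripper_width: 15.1
```

```bash
python3 s.py
```

```text
6.55 ee [ 561.3 -125.6  168.6] [ 1.7999e+02 -1.0000e-02  1.4887e+02] F [ 1.02 -3.05 -0.12] M [-0.831 -0.331  0.439] tau7 0.129 q7 79.58 w 15.1
```

Call:
{"api": "arm_command", "payload": {
  "targets": [
    {"rx": 0, "ry": 0, "rz": -0.03, "dx": 0, "dy": 0, "dz": 0, "fingers": 1}
  ]
}}

```text
time: 6.65
ee_pos: [561.3, -125.6, 168.6]
tcp_rot: [180.0, -0.0, 147.2]
ft_force: [1.1, -4.7, -0.7]
gripper_width: 15.5
```

```bash
python3 s.py
```

```text
6.65 ee [ 561.3 -125.6  168.6] [ 1.7999e+02 -1.0000e-02  1.4716e+02] F [ 1.11 -4.71 -0.73] M [-0.907 -0.303  0.422] tau7 0.155 q7 77.98 w 15.5
```

Call:
{"api": "arm_command", "payload": {
  "targets": [
    {"rx": 0, "ry": 0, "rz": -0.03, "dx": 0, "dy": 0, "dz": 0, "fingers": 1}
  ]
}}

```text
time: 6.75
ee_pos: [561.3, -125.6, 168.6]
tcp_rot: [180.0, -0.0, 145.4]
ft_force: [1.5, -4.0, -1.2]
gripper_width: 15.4
```

```bash
python3 s.py
```

```text
6.75 ee [ 561.3 -125.6  168.6] [ 1.7999e+02 -1.0000e-02  1.4544e+02] F [ 1.5  -4.02 -1.22] M [-0.861 -0.33   0.408] tau7 0.147 q7 76.39 w 15.4
```

Call:
{"api": "arm_command", "payload": {
  "targets": [
    {"rx": 0, "ry": 0, "rz": -0.03, "dx": 0, "dy": -0.1, "dz": 0, "fingers": 1}
  ]
}}

```text
time: 6.85
ee_pos: [561.4, -125.7, 168.6]
tcp_rot: [180.0, -0.0, 143.7]
ft_force: [1.2, -3.0, 0.3]
gripper_width: 15.8
```

```bash
python3 s.py
```

```text
6.85 ee [ 561.4 -125.7  168.6] [ 1.7998e+02 -1.0000e-02  1.4372e+02] F [ 1.15 -3.04  0.35] M [-0.807 -0.205  0.441] tau7 0.137 q7 74.81 w 15.8
```

Call:
{"api": "arm_command", "payload": {
  "targets": [
    {"rx": 0, "ry": 0, "rz": -0.03, "dx": 0, "dy": 0, "dz": 0, "fingers": 1}
  ]
}}

```text
time: 6.95
ee_pos: [561.3, -125.7, 168.6]
tcp_rot: [180.0, -0.0, 142.0]
ft_force: [0.9, -2.8, -0.1]
gripper_width: 15.4
```

```bash
python3 s.py
```

```text
6.95 ee [ 561.3 -125.7  168.6] [ 1.7999e+02 -1.0000e-02  1.4200e+02] F [ 0.9  -2.75 -0.09] M [-0.776 -0.231  0.444] tau7 0.15 q7 73.22 w 15.4
```

Call:
{"api": "arm_command", "payload": {
  "targets": [
    {"rx": 0, "ry": 0, "rz": -0.03, "dx": 0, "dy": 0, "dz": 0, "fingers": 1}
  ]
}}

```text
time: 7.05
ee_pos: [561.3, -125.7, 168.6]
tcp_rot: [180.0, -0.0, 140.3]
ft_force: [0.8, -3.5, 0.2]
gripper_width: 15.9
```

```bash
python3 s.py
```

```text
7.05 ee [ 561.3 -125.7  168.6] [ 1.7999e+02 -1.0000e-02  1.4028e+02] F [ 0.76 -3.47  0.19] M [-0.768 -0.168  0.416] tau7 0.143 q7 71.63 w 15.9
```

Call:
{"api": "arm_command", "payload": {
  "targets": [
    {"rx": 0, "ry": 0, "rz": -0.03, "dx": 0, "dy": -0.1, "dz": 0, "fingers": 1}
  ]
}}

```text
time: 7.15
ee_pos: [561.3, -125.7, 168.6]
tcp_rot: [180.0, -0.0, 138.6]
ft_force: [0.0, -2.9, 0.6]
gripper_width: 15.5
```

```bash
python3 s.py
```

```text
7.15 ee [ 561.3 -125.7  168.6] [ 1.7998e+02 -2.0000e-02  1.3857e+02] F [ 0.04 -2.92  0.57] M [-0.539 -0.154  0.482] tau7 0.139 q7 70.05 w 15.5
```

Call:
{"api": "arm_command", "payload": {
  "targets": [
    {"rx": 0, "ry": 0, "rz": -0.03, "dx": 0, "dy": 0, "dz": 0, "fingers": 1}
  ]
}}

```text
time: 7.25
ee_pos: [561.3, -125.8, 168.6]
tcp_rot: [180.0, -0.0, 136.8]
ft_force: [0.4, -3.1, 1.0]
gripper_width: 15.4
```

```bash
python3 s.py
```

```text
7.25 ee [ 561.3 -125.8  168.6] [ 1.7999e+02 -2.0000e-02  1.3684e+02] F [ 0.4  -3.13  1.03] M [-0.628 -0.09   0.433] tau7 0.143 q7 68.47 w 15.4
```

Call:
{"api": "arm_command", "payload": {
  "targets": [
    {"rx": 0, "ry": 0, "rz": -0.03, "dx": 0, "dy": 0, "dz": 0, "fingers": 1}
  ]
}}

```text
time: 7.35
ee_pos: [561.3, -125.8, 168.6]
tcp_rot: [180.0, -0.0, 135.1]
ft_force: [1.0, -2.1, 0.9]
gripper_width: 15.6
```

```bash
python3 s.py
```

```text
7.35 ee [ 561.3 -125.8  168.6] [ 1.7999e+02 -2.0000e-02  1.3513e+02] F [ 1.04 -2.13  0.89] M [-0.586 -0.043  0.462] tau7 0.156 q7 66.88 w 15.6
```

Call:
{"api": "arm_command", "payload": {
  "targets": [
    {"rx": 0, "ry": 0, "rz": -0.03, "dx": 0, "dy": 0, "dz": 0, "fingers": 1}
  ]
}}

```text
time: 7.45
ee_pos: [561.3, -125.8, 168.6]
tcp_rot: [180.0, -0.0, 133.4]
ft_force: [-0.2, -2.1, 1.0]
gripper_width: 15.7
```

```bash
python3 s.py
```

```text
7.45 ee [ 561.3 -125.8  168.6] [ 1.7999e+02 -2.0000e-02  1.3340e+02] F [-0.2  -2.08  1.03] M [-0.491 -0.02   0.357] tau7 0.26 q7 65.3 w 15.7
```

Call:
{"api": "arm_command", "payload": {
  "targets": [
    {"rx": 0, "ry": 0, "rz": -0.03, "dx": 0, "dy": 0, "dz": 0, "fingers": 1}
  ]
}}

```text
time: 7.55
ee_pos: [561.3, -125.8, 168.6]
tcp_rot: [180.0, -0.0, 131.7]
ft_force: [-0.0, -1.9, 1.4]
gripper_width: 15.7
```

```bash
python3 s.py
```

```text
7.55 ee [ 561.3 -125.8  168.6] [ 1.7999e+02 -2.0000e-02  1.3168e+02] F [-0.03 -1.88  1.44] M [-0.451  0.104  0.272] tau7 0.331 q7 63.72 w 15.7
```

Call:
{"api": "arm_command", "payload": {
  "targets": [
    {"rx": 0, "ry": 0, "rz": -0.03, "dx": 0, "dy": 0, "dz": 0, "fingers": 1}
  ]
}}

```text
time: 7.65
ee_pos: [561.3, -125.8, 168.6]
tcp_rot: [180.0, -0.0, 130.0]
ft_force: [-0.6, -1.3, 1.3]
gripper_width: 15.3
```

```bash
python3 s.py
```

```text
7.65 ee [ 561.3 -125.8  168.6] [ 1.7999e+02 -2.0000e-02  1.2995e+02] F [-0.63 -1.29  1.29] M [-0.422  0.1    0.065] tau7 0.463 q7 62.13 w 15.3
```

Call:
{"api": "arm_command", "payload": {
  "targets": [
    {"rx": 0, "ry": 0, "rz": -0.015, "dx": 0, "dy": 0, "dz": 0, "fingers": 1}
  ]
}}

```text
time: 7.75
ee_pos: [561.3, -125.8, 168.6]
tcp_rot: [180.0, -0.0, 129.1]
ft_force: [-0.7, -0.3, 1.3]
gripper_width: 15.7
```

```bash
python3 s.py
```

```text
7.75 ee [ 561.3 -125.8  168.6] [ 1.7999e+02 -2.0000e-02  1.2912e+02] F [-0.67 -0.34  1.28] M [-0.289  0.148  0.087] tau7 -0.046 q7 61.37 w 15.7
```

Call:
{"api": "arm_command", "payload": {
  "targets": [
    {"rx": 0, "ry": 0, "rz": -0.01, "dx": 0, "dy": 0, "dz": 0, "fingers": 1}
  ]
}}

```text
time: 7.85
ee_pos: [561.2, -125.8, 168.5]
tcp_rot: [180.0, -0.0, 128.6]
ft_force: [-2.1, -1.2, 2.8]
gripper_width: 15.4
```

```bash
python3 s.py
```

```text
7.85 ee [ 561.2 -125.8  168.5] [ 1.8000e+02 -2.0000e-02  1.2861e+02] F [-2.07 -1.24  2.76] M [-0.272  0.227  0.105] tau7 -0.06 q7 60.91 w 15.4
```

Call:
{"api": "arm_command", "payload": {
  "targets": [
    {"rx": 0, "ry": 0, "rz": -0.012, "dx": 0, "dy": 0, "dz": 0, "fingers": 1}
  ]
}}

```text
time: 7.95
ee_pos: [561.3, -125.8, 168.6]
tcp_rot: [180.0, -0.0, 127.9]
ft_force: [-2.0, -1.1, 2.4]
gripper_width: 15.4
```

```bash
python3 s.py
```

```text
7.95 ee [ 561.3 -125.8  168.6] [ 1.7999e+02 -2.0000e-02  1.2795e+02] F [-1.98 -1.07  2.39] M [-0.253  0.258  0.158] tau7 0.084 q7 60.3 w 15.4
```

Call:
{"api": "arm_command", "payload": {
  "targets": [
    {"rx": 0, "ry": 0, "rz": -0.012, "dx": 0, "dy": 0, "dz": 0, "fingers": 1}
  ]
}}

```text
time: 8.05
ee_pos: [561.2, -125.8, 168.6]
tcp_rot: [180.0, -0.0, 127.3]
ft_force: [-1.4, -1.5, 2.1]
gripper_width: 15.6
```

```bash
python3 s.py
```

```text
8.05 ee [ 561.2 -125.8  168.6] [ 1.8000e+02 -2.0000e-02  1.2726e+02] F [-1.38 -1.52  2.08] M [-0.292  0.288  0.287] tau7 -0.075 q7 59.67 w 15.6
```

Call:
{"api": "arm_command", "payload": {
  "targets": [
    {"rx": 0, "ry": 0, "rz": -0.01, "dx": 0, "dy": 0, "dz": 0, "fingers": 1}
  ]
}}

```text
time: 8.15
ee_pos: [561.3, -125.8, 168.5]
tcp_rot: [-180.0, -0.0, 126.7]
ft_force: [-0.9, -1.0, 1.7]
gripper_width: 15.7
```

```bash
python3 s.py
```

```text
8.15 ee [ 561.3 -125.8  168.5] [-1.800e+02 -1.000e-02  1.267e+02] F [-0.91 -1.02  1.73] M [-0.286  0.359  0.461] tau7 -0.293 q7 59.15 w 15.7
```

Call:
{"api": "arm_command", "payload": {
  "targets": [
    {"rx": 0, "ry": 0, "rz": -0.01, "dx": 0, "dy": 0, "dz": 0, "fingers": 1}
  ]
}}

```text
time: 8.25
ee_pos: [561.2, -125.8, 168.6]
tcp_rot: [-180.0, -0.0, 126.1]
ft_force: [-2.1, -0.9, 2.3]
gripper_width: 15.9
```

```bash
python3 s.py
```

```text
8.25 ee [ 561.2 -125.8  168.6] [-1.8000e+02 -1.0000e-02  1.2614e+02] F [-2.08 -0.89  2.35] M [-0.251  0.4    0.595] tau7 -0.435 q7 58.63 w 15.9
```

The twist fell from about 0.43 to 0.08 N m and climbed back through 0.43 N m near yaw 126.8°. That puts the rest there. I'll back up slightly and let go.

Call:
{"api": "arm_command", "payload": {
  "targets": [
    {"rx": 0, "ry": 0, "rz": 0.01, "dx": 0, "dy": 0, "dz": 0, "fingers": 1},
    {"rx": 0, "ry": 0, "rz": 0.01, "dx": 0, "dy": 0, "dz": 0, "fingers": 1}
  ]
}}

```text
time: 8.45
ee_pos: [561.3, -125.8, 168.6]
tcp_rot: [180.0, -0.0, 126.8]
ft_force: [-1.7, -0.8, 2.6]
gripper_width: 15.6
```

```bash
python3 s.py
```

```text
8.45 ee [ 561.3 -125.8  168.6] [ 1.7999e+02 -1.0000e-02  1.2676e+02] F [-1.69 -0.82  2.64] M [-0.18   0.519  0.204] tau7 -0.054 q7 59.21 w 15.6
```

Call:
{"api": "arm_command", "payload": {
  "targets": [
    {"rx": 0, "ry": 0, "rz": 0, "dx": 0, "dy": 0, "dz": 0, "fingers": 0.5},
    {"rx": 0, "ry": 0, "rz": 0, "dx": 0, "dy": 0, "dz": 0, "fingers": 0.5},
    {"rx": 0, "ry": 0, "rz": 0, "dx": 0, "dy": 0, "dz": 0, "fingers": 0.5},
    {"rx": 0, "ry": 0, "rz": 0, "dx": 0, "dy": 0, "dz": 0, "fingers": 0.5}
  ]
}}

```text
time: 8.85
ee_pos: [561.4, -125.8, 168.5]
tcp_rot: [180.0, -0.0, 126.7]
ft_force: [0.4, -0.5, -0.2]
gripper_width: 38.9
```

```bash
python3 s.py
```

```text
8.85 ee [ 561.4 -125.8  168.5] [179.99  -0.   126.73] F [ 0.37 -0.46 -0.21] M [-0.098 -0.036 -0.048] tau7 -0.002 q7 59.18 w 38.9
```

Call:
{"api": "arm_command", "payload": {
  "targets": [
    {"rx": 0, "ry": 0, "rz": 0, "dx": 0, "dy": 0, "dz": 15, "fingers": 0.5},
    {"rx": 0, "ry": 0, "rz": 0, "dx": 0, "dy": 0, "dz": 45, "fingers": 0.5},
    {"rx": 0, "ry": 0, "rz": 0, "dx": 0, "dy": 0, "dz": 85, "fingers": 0.5},
    {"rx": 0, "ry": 0, "rz": 0, "dx": 0, "dy": 0, "dz": 110, "fingers": 0.5},
    {"rx": 0, "ry": 0, "rz": 0, "dx": 0, "dy": 0, "dz": 120, "fingers": 1},
    {"rx": 0, "ry": 0, "rz": 0, "dx": 0, "dy": 0, "dz": 120, "fingers": 1}
  ]
}}

```text
time: 9.45
ee_pos: [561.9, -126.2, 290.1]
tcp_rot: [179.9, 0.1, 126.7]
ft_force: [0.2, 0.2, -0.2]
gripper_width: 34.2
```

```bash
cat > m.py <<'E'
from h import *
import sys
f=sys.argv[1]
o=arm.get_obs();print(o["time"],o["ee_pos"].round(1),o["tcp_rot"].round(2))
im,d=camera("wrist");cv2.imwrite(f"pics/{f}.png",im)
P=pose("wrist",o);K,r,t=P
v,u=np.mgrid[0:480,0:640];X=(np.dstack([(u-K[0,2])/K[0,0]*d,(v-K[1,2])/K[1,1]*d,d])@r.T)+t
z=X[...,2];near=lambda x,y,R:(np.hypot(X[...,0]-x,X[...,1]-y)<R)&(d>0)
def fit(m,n,Z):
    cnt=max(cv2.findContours(m.astype(np.uint8),0,2)[0],key=cv2.contourArea)
    w=np.array([onplane(P,*q[0],Z)[:2] for q in cnt],np.float32)
    print(n,cv2.minAreaRect(w),"circ",cv2.minEnclosingCircle(w),"zmed",np.median(z[m]))
fit(near(561.3,-125.3,36)&(abs(z-200)<5),"bar",200)
m=near(604,-177,16)&(z>160)&(z<192)
fit(m,"pin",float(np.median(z[m])))
E
python3 m.py w2
```

```text
9.45 [ 561.9 -126.2  290.1] [1.7988e+02 8.0000e-02 1.2672e+02]
bar ((561.4733276367188, -124.36648559570312), (15.711193084716797, 59.05012512207031), 37.118309020996094) circ ((561.6752319335938, -124.171142578125), 29.937389373779297) zmed 199.2690515819217
pin ((611.0307006835938, -185.75454711914062), (11.731184005737305, 1.72205650806427), 36.645694732666016) circ ((610.516845703125, -185.063720703125), 5.865692138671875) zmed 183.4426569147723
```

View pics/w2.png

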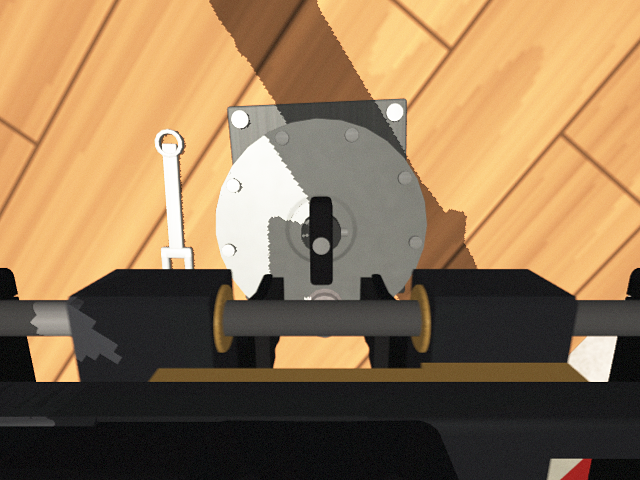

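The view shows the bar at (320,240) still along the tool. Its measured angle of 127.1° agrees with the release angle of 126.7°. The pin head is mostly hidden behind the gripper, so I'll use the pin position measured earlier, which two cameras agree on.

Call:
{"api": "arm_command", "payload": {
  "newtons": 30,
  "targets": [
    {"rx": 0, "ry": 0, "rz": 0, "dx": 12, "dy": -14, "dz": 0, "fingers": 1},
    {"rx": 0, "ry": 0, "rz": 0, "dx": 28, "dy": -34, "dz": 0, "fingers": 1},
    {"rx": 0, "ry": 0, "rz": 0, "dx": 42.5, "dy": -51.4, "dz": 0, "fingers": 1},
    {"rx": 0, "ry": 0, "rz": 0, "dx": 42.5, "dy": -51.4, "dz": -30, "fingers": 1},
    {"rx": 0, "ry": 0, "rz": 0, "dx": 42.5, "dy": -51.4, "dz": -60, "fingers": 1},
    {"rx": 0, "ry": 0, "rz": 0, "dx": 42.5, "dy": -51.4, "dz": -80, "fingers": 1},
    {"rx": 0, "ry": 0, "rz": 0, "dx": 42.5, "dy": -51.4, "dz": -92, "fingers": 1},
    {"rx": 0, "ry": 0, "rz": 0, "dx": 42.5, "dy": -51.4, "dz": -98, "fingers": 1}
  ]
}}

```text
time: 10.3
ee_pos: [603.0, -177.0, 188.8]
tcp_rot: [-179.9, -0.1, 126.7]
ft_force: [0.2, -0.1, 0.9]
gripper_width: 0.3
```

Call:
{"api": "arm_command", "payload": {
  "targets": [
    {"rx": 0, "ry": 0, "rz": 0, "dx": 0, "dy": 0, "dz": 0, "fingers": 1},
    {"rx": 0, "ry": 0, "rz": 0, "dx": 0, "dy": 0, "dz": 0, "fingers": 1}
  ]
}}

```text
time: 10.5
ee_pos: [604.1, -177.5, 191.4]
tcp_rot: [180.0, 0.0, 126.7]
ft_force: [-0.2, 0.6, -0.6]
gripper_width: 0.1
```

```bash
python3 s.py; python3 - <<'E'
from h import *
p,d=camera("scene");cv2.imwrite("pics/s2.png",cv2.resize(p[170:290,240:370],None,fx=5,fy=5))
E
```

```text
10.5 ee [ 604.1 -177.5  191.4] [1.7996e+02 4.0000e-02 1.2672e+02] F [-0.19  0.61 -0.61] M [-0.009  0.004  0.013] tau7 0.008 q7 65.57 w 0.1
```

View pics/s2.png

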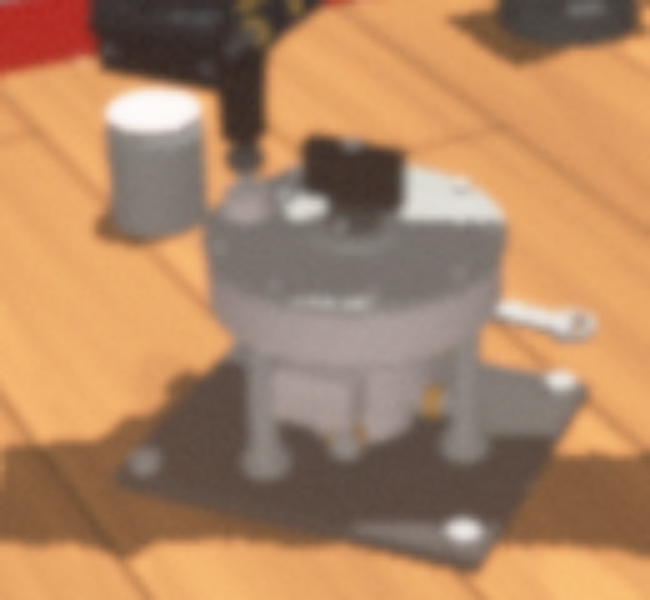

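The closed fingers at crop (243,130) sit right over the pin head at (243,158). I'll press in small steps and read the force after each.

Call:
{"api": "arm_command", "payload": {
  "targets": [
    {"rx": 0, "ry": 0, "rz": 0, "dx": 0, "dy": 0, "dz": -2, "fingers": 1},
    {"rx": 0, "ry": 0, "rz": 0, "dx": 0, "dy": 0, "dz": -4, "fingers": 1},
    {"rx": 0, "ry": 0, "rz": 0, "dx": 0, "dy": 0, "dz": -5.5, "fingers": 1},
    {"rx": 0, "ry": 0, "rz": 0, "dx": 0, "dy": 0, "dz": -6.5, "fingers": 1},
    {"rx": 0, "ry": 0, "rz": 0, "dx": 0, "dy": 0, "dz": -7.5, "fingers": 1}
  ]
}}

```text
time: 11.05
ee_pos: [603.9, -177.3, 183.3]
tcp_rot: [180.0, 0.0, 126.7]
ft_force: [-0.5, 0.3, 2.7]
gripper_width: 0.5
```

Call:
{"api": "arm_command", "payload": {
  "targets": [
    {"rx": 0, "ry": 0, "rz": 0, "dx": 0, "dy": 0, "dz": -0.7, "fingers": 1},
    {"rx": 0, "ry": 0, "rz": 0, "dx": 0, "dy": 0, "dz": -1.4, "fingers": 1}
  ]
}}

```text
time: 11.25
ee_pos: [603.9, -177.3, 181.8]
tcp_rot: [180.0, 0.0, 126.7]
ft_force: [-1.6, -0.3, 3.7]
gripper_width: 0.2
```

Call:
{"api": "arm_command", "payload": {
  "targets": [
    {"rx": 0, "ry": 0, "rz": 0, "dx": 0, "dy": 0, "dz": -0.4, "fingers": 1},
    {"rx": 0, "ry": 0, "rz": 0, "dx": 0, "dy": 0, "dz": -0.4, "fingers": 1}
  ]
}}

```text
time: 11.45
ee_pos: [603.9, -177.3, 181.3]
tcp_rot: [180.0, 0.0, 126.7]
ft_force: [-0.3, 0.5, 2.3]
gripper_width: 0.7
```

Call:
{"api": "arm_command", "payload": {
  "targets": [
    {"rx": 0, "ry": 0, "rz": 0, "dx": 0, "dy": 0, "dz": -0.4, "fingers": 1}
  ]
}}

```text
time: 11.55
ee_pos: [603.9, -177.3, 180.9]
tcp_rot: [180.0, 0.0, 126.7]
ft_force: [-1.0, 0.3, 3.7]
gripper_width: 0.6
```

Call:
{"api": "arm_command", "payload": {
  "targets": [
    {"rx": 0, "ry": 0, "rz": 0, "dx": 0, "dy": 0, "dz": -0.3, "fingers": 1}
  ]
}}

```text
time: 11.65
ee_pos: [603.9, -177.3, 180.6]
tcp_rot: [180.0, 0.0, 126.7]
ft_force: [-1.2, 0.5, 3.2]
gripper_width: 0.7
```

Call:
{"api": "arm_command", "payload": {
  "targets": [
    {"rx": 0, "ry": 0, "rz": 0, "dx": 0, "dy": 0, "dz": -0.2, "fingers": 1}
  ]
}}

```text
time: 11.75
ee_pos: [603.9, -177.3, 180.4]
tcp_rot: [180.0, 0.0, 126.7]
ft_force: [-0.4, 0.6, 3.1]
gripper_width: 0.5
```

Call:
{"api": "arm_command", "payload": {
  "targets": [
    {"rx": 0, "ry": 0, "rz": 0, "dx": 0, "dy": 0, "dz": -0.3, "fingers": 1}
  ]
}}

```text
time: 11.85
ee_pos: [603.9, -177.3, 180.1]
tcp_rot: [180.0, 0.0, 126.7]
ft_force: [0.2, 1.2, 3.4]
gripper_width: 0.4
```

Call:
{"api": "arm_command", "payload": {
  "targets": [
    {"rx": 0, "ry": 0, "rz": 0, "dx": 0, "dy": 0, "dz": -0.3, "fingers": 1}
  ]
}}

```text
time: 11.95
ee_pos: [603.9, -177.3, 179.8]
tcp_rot: [180.0, 0.0, 126.7]
ft_force: [-0.7, 1.4, 3.3]
gripper_width: 0.7
```

Call:
{"api": "arm_command", "payload": {
  "targets": [
    {"rx": 0, "ry": 0, "rz": 0, "dx": 0, "dy": 0, "dz": -0.3, "fingers": 1}
  ]
}}

```text
time: 12.05
ee_pos: [603.9, -177.3, 179.5]
tcp_rot: [180.0, 0.0, 126.7]
ft_force: [-1.2, 0.8, 3.7]
gripper_width: 0.6
```

The pin has passed the 3 mm mark and the force is steady at about 3.5 N. I'll continue in moderate steps.

Call:
{"api": "arm_command", "payload": {
  "targets": [
    {"rx": 0, "ry": 0, "rz": 0, "dx": 0, "dy": 0, "dz": -0.5, "fingers": 1},
    {"rx": 0, "ry": 0, "rz": 0, "dx": 0, "dy": 0, "dz": -1, "fingers": 1}
  ]
}}

```text
time: 12.25
ee_pos: [603.9, -177.3, 178.4]
tcp_rot: [180.0, 0.0, 126.7]
ft_force: [0.3, 0.7, 3.6]
gripper_width: 0.6
```

Call:
{"api": "arm_command", "payload": {
  "targets": [
    {"rx": 0, "ry": 0, "rz": 0, "dx": 0, "dy": 0, "dz": -0.7, "fingers": 1},
    {"rx": 0, "ry": 0, "rz": 0, "dx": 0, "dy": 0, "dz": -1.4, "fingers": 1}
  ]
}}

```text
time: 12.45
ee_pos: [603.8, -177.3, 177.0]
tcp_rot: [180.0, -0.0, 126.7]
ft_force: [-0.6, -0.1, 3.9]
gripper_width: 0.6
```

Call:
{"api": "arm_command", "payload": {
  "targets": [
    {"rx": 0, "ry": 0, "rz": 0, "dx": 0, "dy": 0, "dz": -0.7, "fingers": 1},
    {"rx": 0, "ry": 0, "rz": 0, "dx": 0, "dy": 0, "dz": -1.4, "fingers": 1},
    {"rx": 0, "ry": 0, "rz": 0, "dx": 0, "dy": 0, "dz": -2.1, "fingers": 1}
  ]
}}

```text
time: 12.75
ee_pos: [603.9, -177.3, 174.9]
tcp_rot: [180.0, 0.0, 126.7]
ft_force: [-0.2, 0.4, 3.0]
gripper_width: 0.5
```

Call:
{"api": "arm_command", "payload": {
  "targets": [
    {"rx": 0, "ry": 0, "rz": 0, "dx": 0, "dy": 0, "dz": -0.7, "fingers": 1},
    {"rx": 0, "ry": 0, "rz": 0, "dx": 0, "dy": 0, "dz": -1.4, "fingers": 1},
    {"rx": 0, "ry": 0, "rz": 0, "dx": 0, "dy": 0, "dz": -2.1, "fingers": 1}
  ]
}}

```text
time: 13.05
ee_pos: [603.8, -177.3, 172.8]
tcp_rot: [180.0, 0.0, 126.7]
ft_force: [0.2, 1.0, 2.9]
gripper_width: 0.9
```

Call:
{"api": "arm_command", "payload": {
  "targets": [
    {"rx": 0, "ry": 0, "rz": 0, "dx": 0, "dy": 0, "dz": -0.7, "fingers": 1},
    {"rx": 0, "ry": 0, "rz": 0, "dx": 0, "dy": 0, "dz": -1.4, "fingers": 1},
    {"rx": 0, "ry": 0, "rz": 0, "dx": 0, "dy": 0, "dz": -2.1, "fingers": 1}
  ]
}}

```text
time: 13.35
ee_pos: [603.8, -177.3, 170.7]
tcp_rot: [180.0, 0.0, 126.7]
ft_force: [-0.2, 1.8, 3.8]
gripper_width: 0.5
```

Call:
{"api": "arm_command", "payload": {
  "targets": [
    {"rx": 0, "ry": 0, "rz": 0, "dx": 0, "dy": 0, "dz": -0.5, "fingers": 1},
    {"rx": 0, "ry": 0, "rz": 0, "dx": 0, "dy": 0, "dz": -1, "fingers": 1}
  ]
}}

```text
time: 13.55
ee_pos: [603.9, -177.3, 169.8]
tcp_rot: [180.0, 0.0, 126.7]
ft_force: [-0.0, -0.5, 4.5]
gripper_width: 0.2
```

Call:
{"api": "arm_command", "payload": {
  "targets": [
    {"rx": 0, "ry": 0, "rz": 0, "dx": 0, "dy": 0, "dz": -0.5, "fingers": 1},
    {"rx": 0, "ry": 0, "rz": 0, "dx": 0, "dy": 0, "dz": -1, "fingers": 1}
  ]
}}

```text
time: 13.75
ee_pos: [603.8, -177.3, 168.7]
tcp_rot: [180.0, 0.0, 126.7]
ft_force: [-0.0, 1.6, 3.5]
gripper_width: 0.4
```

Call:
{"api": "arm_command", "payload": {
  "targets": [
    {"rx": 0, "ry": 0, "rz": 0, "dx": 0, "dy": 0, "dz": -0.5, "fingers": 1}
  ]
}}

```text
time: 13.85
ee_pos: [603.9, -177.4, 168.5]
tcp_rot: [180.0, 0.0, 126.7]
ft_force: [-1.1, 1.4, 9.9]
gripper_width: 0.2
```

Call:
{"api": "arm_command", "payload": {
  "targets": [
    {"rx": 0, "ry": 0, "rz": 0, "dx": 0, "dy": 0, "dz": -0.3, "fingers": 1}
  ]
}}

```text
time: 13.95
ee_pos: [603.9, -177.4, 168.5]
tcp_rot: [180.0, 0.0, 126.7]
ft_force: [-2.0, 1.8, 9.9]
gripper_width: 0.5
```

Call:
{"api": "arm_command", "payload": {
  "targets": [
    {"rx": 0, "ry": 0, "rz": 0, "dx": 0, "dy": 0, "dz": -0.4, "fingers": 1},
    {"rx": 0, "ry": 0, "rz": 0, "dx": 0, "dy": 0, "dz": -0.4, "fingers": 1}
  ]
}}

```text
time: 14.15
ee_pos: [604.0, -177.4, 168.5]
tcp_rot: [180.0, 0.0, 126.7]
ft_force: [-3.2, 2.1, 11.0]
gripper_width: 0.6
```

Call:
{"api": "arm_command", "payload": {
  "targets": [
    {"rx": 0, "ry": 0, "rz": 0, "dx": 0, "dy": 0, "dz": 5, "fingers": 1},
    {"rx": 0, "ry": 0, "rz": 0, "dx": 0, "dy": 0, "dz": 30, "fingers": 1},
    {"rx": 0, "ry": 0, "rz": 0, "dx": -10, "dy": 5, "dz": 70, "fingers": 1},
    {"rx": 0, "ry": 0, "rz": 0, "dx": -40, "dy": 25, "dz": 110, "fingers": 1},
    {"rx": 0, "ry": 0, "rz": 0.13, "dx": -75, "dy": 50, "dz": 125, "fingers": 1},
    {"rx": 0, "ry": 0, "rz": 0.27, "dx": -90, "dy": 65, "dz": 130, "fingers": 1},
    {"rx": 0, "ry": 0, "rz": 0.4, "dx": -90, "dy": 65, "dz": 130, "fingers": 1},
    {"rx": 0, "ry": 0, "rz": 0.54, "dx": -90, "dy": 65, "dz": 130, "fingers": 1}
  ]
}}

```text
time: 14.95
ee_pos: [513.5, -111.4, 297.8]
tcp_rot: [179.9, 0.0, 158.1]
ft_force: [-1.3, 0.2, 0.0]
gripper_width: 0.6
```

Call:
{"api": "arm_command", "payload": {
  "targets": [
    {"rx": 0, "ry": 0, "rz": 0.14, "dx": 0, "dy": 0, "dz": 0, "fingers": 1},
    {"rx": 0, "ry": 0, "rz": 0.28, "dx": 0, "dy": 0, "dz": 0, "fingers": 1},
    {"rx": 0, "ry": 0, "rz": 0.42, "dx": 0, "dy": 0, "dz": 0, "fingers": 1},
    {"rx": 0, "ry": 0, "rz": 0.5, "dx": 0, "dy": 0, "dz": 0, "fingers": 1},
    {"rx": 0, "ry": 0, "rz": 0.5, "dx": 0, "dy": 0, "dz": 0, "fingers": 1},
    {"rx": 0, "ry": 0, "rz": 0.5, "dx": 0, "dy": 0, "dz": 0, "fingers": 1}
  ]
}}

```text
time: 15.55
ee_pos: [513.6, -112.4, 297.3]
tcp_rot: [180.0, -0.0, -173.8]
ft_force: [-0.5, -0.4, 0.2]
gripper_width: 0.3
```

```bash
python3 m.py w3;python3 - <<'E'
from h import *
p,d=camera("top");cv2.imwrite("pics/t3.png",p)
E
```

```text
15.55 [ 513.6 -112.4  297.3] [ 1.8000e+02 -3.0000e-02 -1.7385e+02]
bar ((537.9393920898438, -107.96271514892578), (0.5536122918128967, 3.6946475505828857), 20.928001403808594) circ ((538.1116333007812, -107.89681243896484), 1.8497300148010254) zmed 195.698147770677
  return _methods._mean(a, axis=axis, dtype=dtype,
  ret = ret.dtype.type(ret / rcount)
Traceback (most recent call last):
  File "m.py", line 15, in <module>
    fit(m,"pin",float(np.median(z[m])))
    ~~~^^^^^^^^^^^^^^^^^^^^^^^^^^^^^^^^
  File "m.py", line 10, in fit
    cnt=max(cv2.findContours(m.astype(np.uint8),0,2)[0],key=cv2.contourArea)
ValueError: max() iterable argument is empty
```

View pics/w3.png

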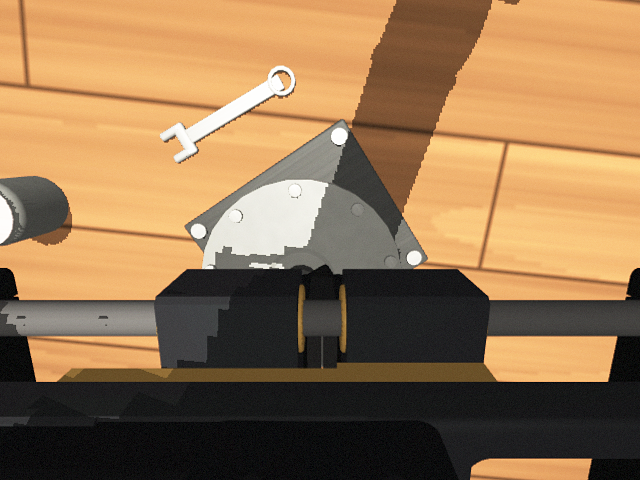

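View pics/t3.png

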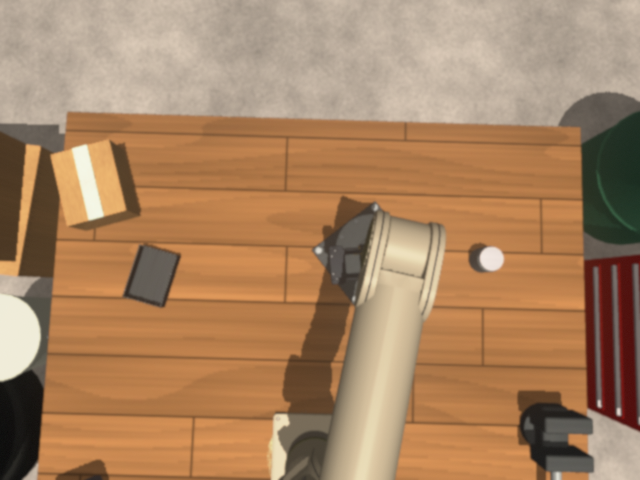

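The wrist view has the pump cut off at the bottom, with the pin hidden behind the gripper. I'll shift the tool out past the pump so the pin comes into view.

Call:
{"api": "arm_command", "payload": {
  "targets": [
    {"rx": 0, "ry": 0, "rz": 0, "dx": 40, "dy": -10, "dz": 10, "fingers": 1},
    {"rx": 0, "ry": 0, "rz": 0, "dx": 80, "dy": -20, "dz": 20, "fingers": 1},
    {"rx": 0, "ry": 0, "rz": 0, "dx": 110, "dy": -30, "dz": 20, "fingers": 1},
    {"rx": 0, "ry": 0, "rz": 0, "dx": 120, "dy": -35, "dz": 20, "fingers": 1},
    {"rx": 0, "ry": 0, "rz": 0, "dx": 120, "dy": -35, "dz": 20, "fingers": 1},
    {"rx": 0, "ry": 0, "rz": 0, "dx": 120, "dy": -35, "dz": 20, "fingers": 1}
  ]
}}

```text
time: 16.25
ee_pos: [633.4, -147.6, 317.4]
tcp_rot: [-180.0, -0.0, -173.8]
ft_force: [-0.8, -0.6, -0.3]
gripper_width: 0.3
```

```bash
python3 m.py w4
```

```text
16.25 [ 633.4 -147.6  317.4] [-1.7998e+02 -4.0000e-02 -1.7377e+02]
bar ((562.3248291015625, -125.30853271484375), (15.806832313537598, 59.23479461669922), 37.33904266357422) circ ((562.1724853515625, -125.44325256347656), 29.86988639831543) zmed 199.2794329056653
pin ((605.0219116210938, -177.28271484375), (22.47245216369629, 22.941654205322266), 50.38132095336914) circ ((604.887451171875, -177.20736694335938), 12.046773910522461) zmed 167.24405710281107
```

View pics/w4.png

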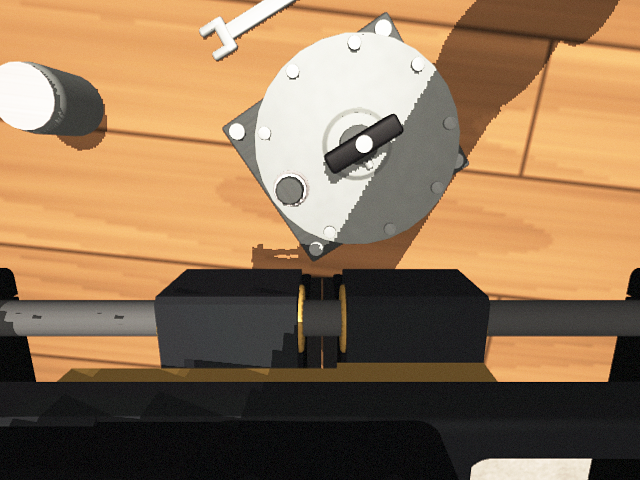

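The pin head at (289,190) sits low on its boss. Its top measures 167.2 mm with about -0.7 mm bias (the 200 mm knob top reads 199.3), so it is about 168 mm and home. The knob at (364,144) is free, and the wrench and tin lie as before.

```bash
python3 -c "
from workcell import hand_in;print(hand_in())"
```

```text
the job is handed in; nothing more can be done
None
```

The pump is locked at its timing position: the shaft is in its rest and the locking pin is fully home. I handed it in at about 16 s of the 64 s allowed.

- **Finding the rest:** I turned the knob clockwise in small steps. The twist held at about 0.43 N m, fell to about 0.08 N m, then rose back through 0.43 N m roughly 1.26 rad from the start. I took that crossing as the rest and went about 0.01 rad past it. Then I backed up to it and let go, and the knob stayed there.
- **Pushing the pin:** The pin passed the 3 mm mark with no rise in force and took about 3–4 N all the way down. It stopped solidly at a tip height of 168.5 mm, where I pressed with up to 11 N.
- **Last checks:** After retreating, the wrist camera read the pin head at 167.2 mm. It also read the 200 mm knob top 0.7 mm low, so the head is at about 168 mm, which is fully home. The robot was clear of everything. The tray and tin looked unmoved in the top view and the wrench in the wrist view; I checked these by eye, not by measuring.
- **Failed checks:** In two views (one before pushing the pin, one just after) the gripper hid the pin, so those readings gave no usable pin position. A last look from another position replaced them.

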